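# Open the tight spice jar in its bracing block

### The arm

A 6-joint arm with a two-finger parallel gripper is mounted at the origin on the work surface. World frame = base frame: x ahead of the robot, y to its left, z up, the work surface at z = 0. Lengths are in m, angles in rad, forces in N, time in s.
With the tool pointing down it reaches from about 0.225 to 0.875 m from the base axis. Payload 3.4 kg.
Tool frame: the origin (TCP) lies at the very end of the fingers, on their centre line; the grasp point (between the pads) lies 19 mm behind it; z points along the fingers, y is the line along which they close (so a half turn about z gives the same grasp; the last joint's range is limited). The gripper opens to 85 mm and grips with 20 to 120 N. Pads are 22 mm wide; open, the fingers measure 114 mm over their backs; the gripper's body (76 mm by 85 mm) begins 54 mm behind the grasp point. The pads swing forward as they close: fully open they stand 13 mm farther back than shut.
Start: joints at [1.062, 0.276, 1.505, -0, 1.361, -0.121], TCP at [0.217, 0.532, 0.231] pointing down, gripper open.
Joint ranges: [-2.89, 2.89], [-0.75, 2.08], [0.22, 2.7], [-1.18, 4.32], [0.11, 2.71], [-2.7, 2.7]. Speed limits (rad/s): [2.57, 2.57, 3.14, 3.14, 3.14, 3.14].

### API

Orientations are given as a unit quaternion [w, x, y, z].
In Python, from rig import readout, vision, manip gives the robot as it stands.
- The arm moves only by the shell command python3 -m handwheel 'ROWS' [FORCE]. ROWS is JSON, a list of rows, each a list of 3 entries, a list of its own where there are three numbers: the shift along the tool's x, y, z in mm, then the turn, a rotation vector about the tool's x, y, z in units of 6 degrees (1.0 is 6 degrees), then the closure, from -1 (fully open) to 1 (shut), so that 0 is half open. A call has 1 to 20 rows; each row shifts and turns the commanded pose from where the row before left it, along the tool's axes as they then stand; what a row does not reach is not made up. A row lasts 1/8 s, in which the tool goes at most 62.5 mm and 10.7 degrees, less where a joint would pass 70% of its speed; a pose out of reach is approached as far as the arm can. A call is refused whole if a number of a shift passes 62.5 or a number of a turn 1, either way. A call with a gripper value outside its range is refused whole. The fingers move at their own pace and stop on an object; FORCE is the grip in N (left out, the last holds). Time passes only in rows, so rows that do not move let the fingers close. It gives the time, the measured TCP pose, the force, the opening and the grip force at its end, in the units of the state.
- readout.get_state(): the state, without advancing time (a new reading comes with each control period).
- vision.get_image(name): name is "scene" or "top" or "wrist"; returns the picture (420x560x3 uint8, blue, green, red); there is no depth.
- vision.camera_params(name): a dict with "intrinsics" (3x3 intrinsics, pixels), "dist" ([k1, k2, p1, p2, k3] as OpenCV has them; the pictures are not rectified), "rvec" (rotation vector, rad) and "tvec" (3), from world to camera coordinates, as OpenCV has them; the wrist camera has in their place "hand_eye" (4x4, takes a point from camera to tool coordinates, whose origin is the TCP and whose axes are the flange's). Camera axes: x right, y down, z forward; pixel columns grow to the right and rows downward; lengths in m; the calibration is good to about 2 mm. A picture is of the moment at which its call begins: read the wrist's pose just before it. camera_params takes no time and is no camera call.
- manip.sign_off(): hands the job in; it is judged then, once.
The state is a dict: "clock": time; "qpos": joint angles; "qd": joint speeds; "effort": joint torques, N m; "position": TCP position; "ee_rot": TCP orientation; "contact_force": force on the tool from outside, world axes, zero at the start; "moment": the same for the moment, N m; "width": finger opening in m; "gripper_force": force on a finger pad.
Only numpy, scipy, OpenCV 4.12 (cv2) and the standard library are available. Lean on these libraries where they do the work, as an engineer would, in place of code of your own. Each camera call takes 0.05 s, during which the arm holds its last target. There are 200 camera calls.

### The job

The red lid of the square yellow spice jar is too tight to undo with the jar standing free: set the closed jar upright and fully home in the square pocket of the wooden block, which keeps it from turning, then unscrew the lid anticlockwise (seen from above) and stop turning when the threads let go, with the lid's white mark over the jar's white mark. Lift the lid straight up off the jar and finish still gripping it, level and centred a centimetre or two above the jar's mouth, while the jar stays standing fully home in the block. Leave the pot, the plates and the wooden spoon where they are.

Things in the scene. Friction and masses are not known exactly. Their poses are not given: they have to be found in the camera images.
- jar_center (a point): Centre, half-way up, of the loose yellow square jar's square part, 62 x 62 mm across its flat sides, 78 mm high to the shoulder (39 mm above this point); about 0.4 kg. z up, x and y square to the flat sides; the side facing +x has a vertical white mark. A neck 40 mm across stands 18 mm above the shoulder.
- jar_mouth (a point): Centre of the rim of the jar's neck, 96 mm above the jar's underside (the rubber seal stands on this rim, its top at most 6.5 mm above this point). Same axes as the jar.
- lid_center (a point): Centre, half-way up, of the loose red screw lid: round, 58 mm across, 26 mm high, 80 g. Screwed on, its lower edge is 4 mm above the jar's shoulder and this point 56 mm above the jar's centre. z points up; a white stripe on its top and side marks its +x direction. Until unscrewed it carries the jar: the jar can be lifted by it.
- pocket_floor (a point): Centre of the floor of the square pocket in the wooden block, 6 mm above the worktop. The block is fixed, 120 x 120 x 32 mm high; the pocket is 66 x 66 mm, 26 mm deep, with a 3 mm chamfer; x and y square to its walls, z up. The jar fits in any of four quarter turns; fully home, its centre is 39 mm above this point; it turns about 4 degrees before the walls hold it.
- lid: The red lid, origin at the centre of its lower edge. Shut, its mark is 60 to 70 degrees clockwise (from above) of the jar's mark; turning it anticlockwise against about 0.5 N m raises it 2 mm, and the threads are free once the marks are within 13 degrees of each other (a stop blocks it about 14 degrees past the jar's mark, another blocks over-tightening).
- jar: The yellow jar, origin at the centre of its underside.
- pot: Bystander: aluminium cooking pot, 170 mm across, 95 mm high, origin at the centre of its underside.
- plate_low: Bystander: lower of two stacked turquoise plates, 190 mm across, the stack about 23 mm high; origin at the centre of its underside.
- plate_top: Bystander: upper turquoise plate, nested in the lower one.
- mwiko: Bystander: long wooden cooking spoon (mwiko), 400 mm long, lying flat; origin near the middle of its length; x points along it to its blade.
Mind the look-alikes: they are no part of the job. Leave any turquoise look-alike of the lid alone.

How it is judged:
By the outcome, as a careful person would: the job done as asked, in the order asked, and still so for the second after the job is handed in, while the arm keeps its last pose, push and grip.
It also fails if it takes over 45 s, if anything falls off the work surface, if the arm or the gripper's body presses on something with over 40 N, if the wrist force passes 120 N, or if a joint passes its speed limit or range.

## Working session

There is one attempt and no reset: what is moved stays moved. The work goes in short steps, Python scripts to look and compute and a shell command to move; the robot and the scene stay as the last step left them, time stands still between calls to the robot, and variables do not carry over. Pictures are saved under pics/ and viewed, at most 10 in all, crops included, and the job is handed in when it is done.

```bash
mkdir -p pics; cat > h.py <<'E'
import numpy as np, cv2
from scipy.spatial.transform import Rotation as R
from rig import readout, vision, manip
def cam(n):
    p=vision.camera_params(n); K=np.array(p["intrinsics"]); d=np.array(p["dist"])
    if "hand_eye" in p:
        s=readout.get_state(); q=s["ee_rot"]; T=np.eye(4); T[:3,:3]=R.from_quat(np.r_[q[1:],q[0]]).as_matrix(); T[:3,3]=s["position"]
        M=np.linalg.inv(T@np.array(p["hand_eye"])); return K,d,cv2.Rodrigues(M[:3,:3])[0],M[:3,3]
    return K,d,np.array(p["rvec"],float),np.array(p["tvec"],float)
def unproj(c,px,z):
    K,d,r,t=c; u=cv2.undistortPoints(np.array(px,float).reshape(-1,1,2),K,d).reshape(-1,2)
    Rm=cv2.Rodrigues(r)[0]; o=-Rm.T@t.ravel(); D=np.c_[u,np.ones(len(u))]@Rm
    z=np.broadcast_to(z,len(u)); return o+D*((z-o[2])/D[:,2])[:,None]
def proj(c,P): return cv2.projectPoints(np.array(P,float).reshape(-1,1,3),c[2],c[3],c[0],c[1])[0].reshape(-1,2)
E
python3 - <<'E'
from h import *
a=vision.get_image("scene");b=vision.get_image("top");c=cam("wrist");w=vision.get_image("wrist")
for n,i in(("scene",a),("top",b),("wrist",w)): cv2.imwrite(f"pics/{n}0.png",i)
print(readout.get_state())
for n in("scene","top","wrist"):
    k=cam(n);Rm=cv2.Rodrigues(k[2])[0];print(n,-Rm.T@k[3].ravel(),Rm[2])
E
```

```text
{'clock': 0.15, 'qpos': array([ 1.06200077e+00,  2.76443078e-01,  1.50585418e+00, -1.23306900e-05,
        1.36069155e+00, -1.20965544e-01]), 'qd': array([-9.11259699e-04, -2.08431241e-03, -3.44496293e-03, -8.82027101e-05,
       -1.03050215e-03, -6.01852449e-04]), 'effort': array([ 2.37333261e-03, -4.17143404e+01, -2.46033061e+01, -1.46998786e-04,
        7.61946605e-03,  3.82868291e-05]), 'position': array([0.21724896, 0.531949  , 0.23063749]), 'ee_rot': array([-2.10463119e-04,  1.92700678e-01,  9.81257337e-01, -6.65619289e-04]), 'contact_force': array([0.21997082, 0.15489755, 0.49662696]), 'moment': array([ 0.01557245, -0.00767271,  0.01863352]), 'gripper_force': 0.0, 'width': 0.08564752445861822}
scene [ 1.1042783  -0.39068377  0.54904342] [-0.61854006  0.57440551 -0.53615903]
top [0.45320706 0.11924105 1.35336143] [ 0.10128529 -0.01538647 -0.99473843]
wrist [0.15666864 0.55771013 0.37257494] [ 0.24094568 -0.09824923 -0.96555283]
```

View pics/top0.png

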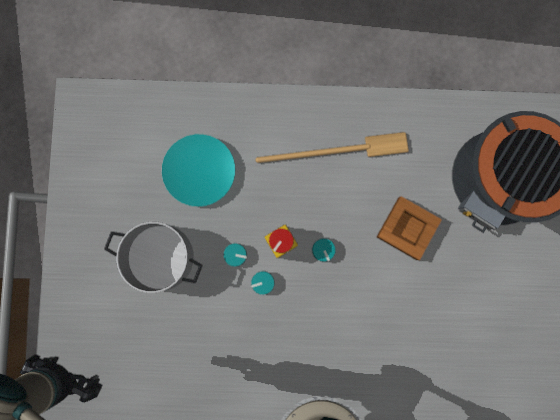

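View pics/scene0.png

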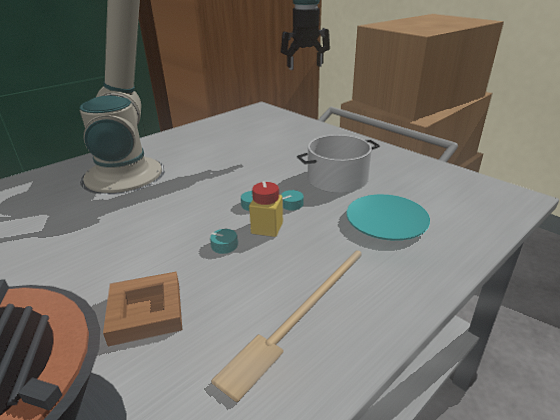

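The red lid on the yellow jar is at about (281,240) in the top view. The turquoise look-alikes are at (235,254), (263,283) and (323,249), and they lie low on the table. Only the red one sits on a yellow square, and the scene view agrees at (266,190). The block is at (410,228). I'll confirm this in one enlarged crop and get rough positions.

```bash
python3 - <<'E'
from h import *
b=cv2.imread("pics/top0.png"); cv2.imwrite("pics/crop1.png",cv2.resize(b[190:300,220:450],None,fx=3.4,fy=3.4,interpolation=cv2.INTER_CUBIC))
hsv=cv2.cvtColor(b,cv2.COLOR_BGR2HSV)
red=((hsv[...,0]<6)|(hsv[...,0]>174))&(hsv[...,1]>150)&(hsv[...,2]>90); red[:,450:]=0
ys,xs=np.nonzero(red); print(len(xs),xs.mean(),ys.mean(),xs.min(),xs.max(),ys.min(),ys.max())
c=cam("top"); print("lid",unproj(c,[[(xs.min()+xs.max())/2,(ys.min()+ys.max())/2]],.108))
print("block guess",unproj(c,[[410,228]],.032))
E
```

```text
391 281.306905370844 239.64450127877237 270 292 229 252
lid [[0.49946199 0.11269508 0.108     ]]
block guess [[ 0.54285142 -0.21510958  0.032     ]]
```

View pics/crop1.png

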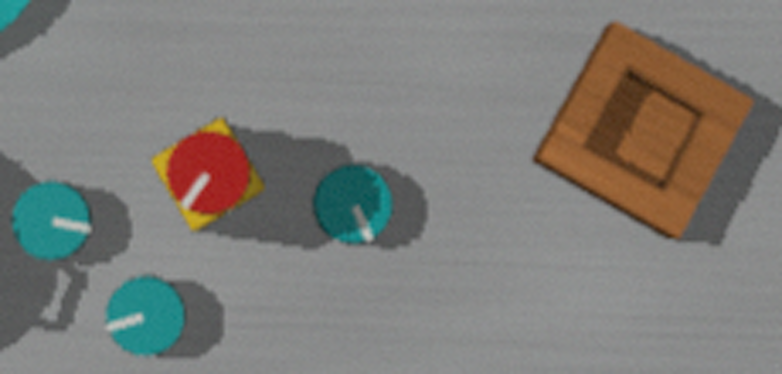

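The crop confirms it: the red lid sits on the yellow jar at crop (208,172), with its white mark pointing to the lower left. The block pocket is at crop (645,130). Next I'll bring the wrist camera over the jar.

```bash
python3 -m handwheel '[[[-42,-28,-2],[0,0,0],-1],[[-42,-28,-2],[0,0,0],-1],[[-42,-28,-2],[0,0,0],-1],[[-42,-28,-2],[0,0,0],-1],[[-42,-28,-2],[0,0,0],-1],[[-42,-28,-2],[0,0,0],-1],[[-42,-28,-2],[0,0,0],-1],[[-42,-28,-2],[0,0,0],-1],[[-42,-28,-2],[0,0,0],-1],[[-42,-28,-2],[0,0,0],-1],[[0,0,0],[0,0,0],-1],[[0,0,0],[0,0,0],-1]]' 110
python3 - <<'E'
from h import *
c=cam("wrist"); np.save("c1.npy",np.array(c,object),allow_pickle=True)
w=vision.get_image("wrist"); cv2.imwrite("pics/w1.png",w); print(readout.get_state()["position"],readout.get_state()["qpos"])
E
```

```text
clock: 1.65
position: [0.4998, 0.1144, 0.2509]
ee_rot: [-0.001, 0.193, 0.981, 0.0]
contact_force: [-0.5, 0.5, 0.8]
width: 0.0855
gripper_force: 0.0
[0.49958791 0.11491996 0.25099217] [ 8.97798419e-02  1.71102193e-01  1.59709348e+00  7.39646226e-04
  1.37453619e+00 -1.09378164e+00]
```

View pics/w1.png

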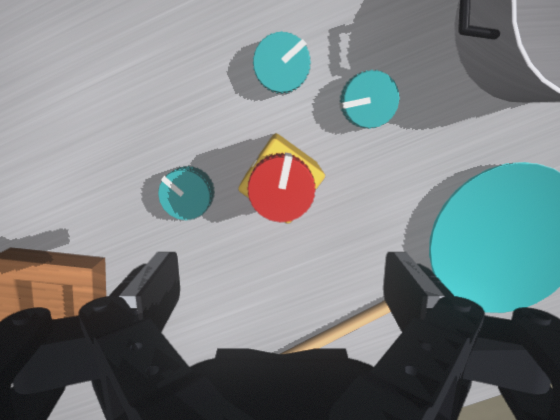

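```bash
python3 - <<'E'
from h import *
c=np.load("c1.npy",allow_pickle=True); c=[np.array(x,float) for x in c]
w=cv2.imread("pics/w1.png"); hsv=cv2.cvtColor(w,cv2.COLOR_BGR2HSV)
roi=np.zeros(w.shape[:2],bool); roi[130:235,230:340]=1
red=((hsv[...,0]<8)|(hsv[...,0]>172))&(hsv[...,1]>130)&roi
wh=(hsv[...,1]<80)&(hsv[...,2]>170)
cnt=max(cv2.findContours(red.astype(np.uint8),0,1)[0],key=cv2.contourArea); hull=cv2.convexHull(cnt)[:,0]
# model: convex hull of top and bottom circle projections
from scipy.optimize import least_squares
a=np.linspace(0,2*np.pi,60,False)
def sil(p):
    P=np.r_[[[p[0]+.029*np.cos(t),p[1]+.029*np.sin(t),z] for z in(.082,.108) for t in a]]
    return cv2.convexHull(proj(c,P).astype(np.float32))
f=lambda p:[cv2.pointPolygonTest(sil(p),(float(x),float(y)),True) for x,y in hull]
s=least_squares(f,[.5,.113],diff_step=1e-3); L=s.x; print("lid",L,np.sqrt(np.mean(s.fun**2)))
poly=np.zeros(w.shape[:2],np.uint8); cv2.fillPoly(poly,[sil(L).astype(int)],1)
ys,xs=np.nonzero(wh&(poly>0)); P=unproj(c,np.c_[xs,ys],.108)
d=P[:,:2]-L; r=np.hypot(*d.T); d=d[(r>.006)&(r<.027)]; print(len(d),"lid mark ang",np.degrees(np.arctan2(*d.mean(0)[::-1])))
yel=(hsv[...,0]>18)&(hsv[...,0]<34)&(hsv[...,1]>110)&roi
cy=np.concatenate(cv2.findContours((yel|(poly>0)).astype(np.uint8),0,1)[0])
hy=cv2.convexHull(cy)[:,0]
def sj(p):
    t=p[2]+np.pi/2*np.arange(4)+np.pi/4; rr=.031*2**.5
    P=[[p[0]+rr*np.cos(u),p[1]+rr*np.sin(u),z] for z in(0,.078) for u in t]
    Q=np.r_[proj(c,P),sil(p[:2])[:,0]]
    return cv2.convexHull(Q.astype(np.float32))
edge=[]
from scipy.interpolate import interp1d
for i in range(len(hy)):
    for k in np.linspace(0,1,4,False): edge.append(hy[i]*(1-k)+hy[(i+1)%len(hy)]*k)
best=None
for y0 in np.radians([0,15,30,45,60,75]):
    s=least_squares(lambda p:[cv2.pointPolygonTest(sj(p),(float(x),float(y)),True) for x,y in edge],[*L,y0],diff_step=1e-3,loss="soft_l1")
    if best is None or s.cost<best.cost: best=s
print("jar",best.x[:2],np.degrees(best.x[2])%90,best.cost)
v=cv2.resize(w[120:250,220:350],None,fx=4.5,fy=4.5,interpolation=cv2.INTER_CUBIC)
for S,col in((sil(L),(255,0,0)),(sj(best.x),(0,255,0))): cv2.polylines(v,[((S[:,0]-[220,120]+.5)*4.5).astype(int)],1,col,1)
cv2.imwrite("pics/w1c.png",v)
E
```

```text
lid [0.50169445 0.11460773] 0.969346164248611
195 lid mark ang 145.13012785629627
jar [0.50170084 0.11419987] 34.368523224955965 65.41858881205448
```

View pics/w1c.png

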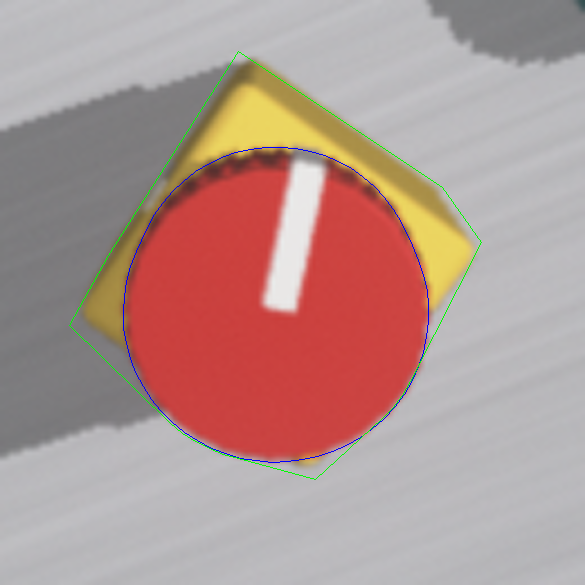

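The crop shows the lid mark pointing up and a grey-white mark on the jar's left face at crop (155,190). That fits: the jar mark is about 65° anticlockwise of the lid's. I'll work out the jar's yaw from the sharp shoulder edge, crop (250,85)→(475,250), and get the block from the top image.

```bash
python3 - <<'E'
from h import *
c=np.load("c1.npy",allow_pickle=True); c=[np.array(x,float) for x in c]
px=np.array([[248,86],[477,249]])/4.5+[220,120]-.5
P=unproj(c,px,.078); d=P[1]-P[0]; print(P,np.hypot(*d[:2]),np.degrees(np.arctan2(d[1],d[0]))%90)
w=cv2.imread("pics/w1.png").astype(float)
# refined: subpixel bright/dark step across that edge, red-minus channel
pts=[]
n=np.array([px[1,1]-px[0,1],-(px[1,0]-px[0,0])]);n/=np.linalg.norm(n)
for k in np.linspace(.15,.85,30):
    q=px[0]*(1-k)+px[1]*k; t=np.arange(-3,3.01,.25); s=q+t[:,None]*n
    v=cv2.remap(w[...,2].astype(np.float32),s[:,0:1].astype(np.float32),s[:,1:].astype(np.float32),1)[:,0]
    g=np.abs(np.gradient(v)); g[np.abs(t)>2]=0; pts.append(q+n*(g*t).sum()/g.sum())
P=unproj(c,pts,.078)[:,:2]; m=P.mean(0); v=np.linalg.svd(P-m)[2][0]; print("edge yaw",np.degrees(np.arctan2(v[1],v[0]))%90, m)
nn=np.array([-v[1],v[0]]); print("dist lid centre",(m-[.5017,.1146])@nn)
# block top view
b=cv2.imread("pics/top0.png");hsv=cv2.cvtColor(b,cv2.COLOR_BGR2HSV)
br=((hsv[...,0]>5)&(hsv[...,0]<20)&(hsv[...,1]>90)); r=np.zeros_like(br); r[190:270,370:450]=1
cn=max(cv2.findContours((br&r).astype(np.uint8),0,1)[0],key=cv2.contourArea)
R4=cv2.boxPoints(cv2.minAreaRect(cn)); k=cam("top"); Q=unproj(k,R4,.032)
print(R4,Q,Q.mean(0),[np.hypot(*(Q[i]-Q[i-1])[:2]) for i in range(4)],[np.degrees(np.arctan2(*(Q[i]-Q[i-1])[1::-1]))%90 for i in range(4)])
E
```

```text
[[0.46179022 0.12485345 0.078     ]
 [0.51063763 0.15600582 0.078     ]] 0.05793564456855657 32.527634645454334
edge yaw 32.34394120993334 [0.48579966 0.1404709 ]
dist lid centre 0.030363765969616846
[[376.13208 236.96228]
 [399.43396 195.01889]
 [442.14154 218.7453 ]
 [418.83966 260.6887 ]] [[ 0.51773142 -0.12870669  0.032     ]
 [ 0.62668777 -0.18764151  0.032     ]
 [ 0.56877159 -0.29775956  0.032     ]
 [ 0.46057978 -0.23792809  0.032     ]] [ 0.54344264 -0.21300896  0.032     ] [np.float64(0.12327053752945658), np.float64(0.12387412387408867), np.float64(0.12441972620267952), np.float64(0.12363361804202846)] [np.float64(62.37854895999758), np.float64(61.590908705751275), np.float64(62.25803726850039), np.float64(61.05684083230088)]
```

The jar's yaw is 212.3° and the lid mark is at 145.1°, a difference of 67°, which fits 60–70°. The block is at about (0.543, −0.213) with yaw about 61.8°. I'll refine the block with the wrist camera before picking the jar up.

```bash
python3 -m handwheel '[[[-27,-48,0],[0,0,0],-1],[[-27,-48,0],[0,0,0],-1],[[-27,-48,0],[0,0,0],-1],[[-27,-48,0],[0,0,0],-1],[[-27,-48,0],[0,0,0],-1],[[-27,-48,0],[0,0,0],-1],[[0,0,0],[0,0,0],-1],[[0,0,0],[0,0,0],-1]]'
python3 - <<'E'
from h import *
c=cam("wrist"); np.save("c2.npy",np.array(c,object),allow_pickle=True)
w=vision.get_image("wrist"); cv2.imwrite("pics/w2.png",w); s=readout.get_state(); print(s["position"],s["ee_rot"],s["qpos"])
E
```

```text
clock: 2.7
position: [0.5412, -0.2119, 0.2511]
ee_rot: [-0.001, 0.192, 0.981, 0.001]
contact_force: [-0.0, 0.5, -0.5]
width: 0.0853
gripper_force: 0.0
[ 0.54123643 -0.21150165  0.25121831] [-3.69899816e-04  1.91771881e-01  9.81439265e-01  6.15479199e-04] [-4.92849228e-01  2.75480827e-01  1.45610728e+00  9.69824260e-04
  1.41107504e+00 -1.67786577e+00]
```

View pics/w2.png

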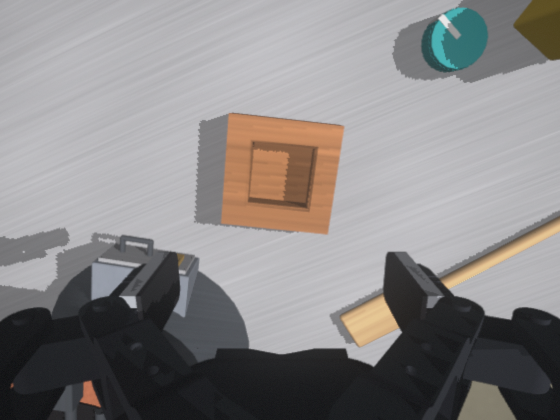

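The wrist view shows the block with top corners near (230,113), (343,126), (328,234) and (222,223), and the pocket around (283,174). I'll fit its outline.

```bash
python3 - <<'E'
from h import *
from scipy.optimize import least_squares
c=[np.array(x,float) for x in np.load("c2.npy",allow_pickle=True)]
w=cv2.imread("pics/w2.png"); hsv=cv2.cvtColor(w,cv2.COLOR_BGR2HSV)
br=(hsv[...,0]>4)&(hsv[...,0]<22)&(hsv[...,1]>90); r=np.zeros_like(br); r[100:245,190:360]=1
cn=max(cv2.findContours((br&r).astype(np.uint8),0,1)[0],key=cv2.contourArea); E=cn[:,0]
def sq(p,h,z): 
    t=p[2]+np.pi/4+np.pi/2*np.arange(4); return [[p[0]+h*2**.5*np.cos(u),p[1]+h*2**.5*np.sin(u),z] for u in t]
S=lambda p:cv2.convexHull(proj(c,sq(p,.06,0)+sq(p,.06,.032)).astype(np.float32))
s=least_squares(lambda p:[cv2.pointPolygonTest(S(p),(float(x),float(y)),True) for x,y in E],[.543,-.213,np.radians(61.8)],diff_step=1e-3,loss="soft_l1")
print(s.x[:2],np.degrees(s.x[2]),np.sqrt(np.mean(s.fun**2)),s.fun.mean())
g=cv2.resize(w[100:245,205:360],None,fx=3.8,fy=3.8,interpolation=cv2.INTER_CUBIC)
for q,col in((S(s.x)[:,0],(0,255,0)),(proj(c,sq(s.x,.036,.032)),(255,0,0)),(proj(c,sq(s.x,.033,.006)),(255,255,0))):
    cv2.polylines(g,[((q-[205,100]+.5)*3.8).astype(int)],1,col,1)
cv2.imwrite("pics/w2c.png",g)
E
```

```text
[ 0.54576439 -0.21356059] 61.57303678038385 1.0751794059922493 1.022588780027252
```

View pics/w2c.png

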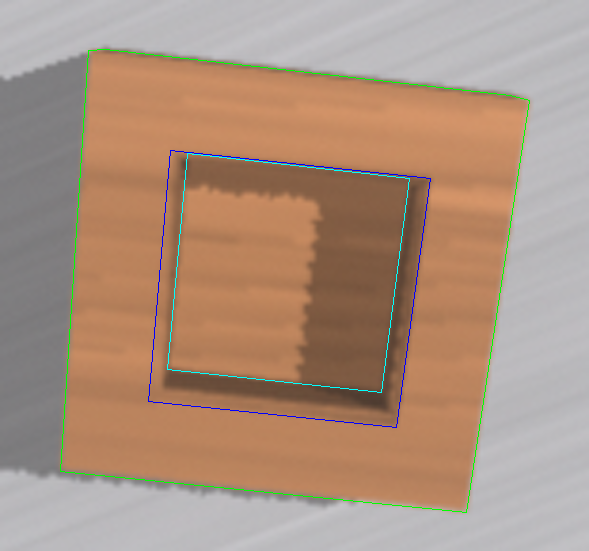

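```bash
python3 -m handwheel '[[[26.7,47.7,8],[0,0,0],-1],[[26.7,47.7,8],[0,0,0],-1],[[26.7,47.7,8],[0,0,0],-1],[[26.7,47.7,8],[0,0,0],-1],[[26.7,47.7,8],[0,0,0],-1],[[26.7,47.7,8],[0,0,0],-1],[[0,0,20],[0,0,0],-1],[[0,0,20],[0,0,0],-1],[[0,0,10],[0,0,0],-1],[[0,0,0],[0,0,0],-1],[[0,0,0],[0,0,0],-1]]'
python3 -c "
from h import *
s=readout.get_state();q=s['ee_rot'];M=R.from_quat(np.r_[q[1:],q[0]]).as_matrix();print(s['position'],M.round(4),(M.T@(np.array([.5008,.1138,.0815])-s['position'])*1000).round(1))"
```

```text
clock: 4.12
position: [0.5018, 0.1122, 0.1541]
ee_rot: [0.001, 0.193, 0.981, 0.0]
contact_force: [0.3, -0.4, -0.1]
width: 0.0853
gripper_force: 0.0
[0.50179015 0.11216277 0.15409486] [[-9.258e-01  3.780e-01  1.500e-03]
 [ 3.780e-01  9.258e-01  3.000e-04]
 [-1.300e-03  8.000e-04 -1.000e+00]] [ 1.6  1.1 72.6]
```

```bash
python3 -m handwheel '[[[1.6,1,24],[0,0,0],-1],[[0,0,24],[0,0,0],-1],[[0,0,24],[0,0,0],-1],[[0,0,0],[0,0,0],-1],[[0,0,0],[0,0,0],1],[[0,0,0],[0,0,0],1],[[0,0,0],[0,0,0],1],[[0,0,0],[0,0,0],1],[[0,0,0],[0,0,0],1],[[0,0,0],[0,0,0],1]]' 110
python3 -c "
from h import *
s=readout.get_state();print(s['position'],s['ee_rot'],s['qpos'],s['contact_force'],s['moment'])"
```

```text
clock: 5.38
position: [0.5015, 0.1136, 0.0834]
ee_rot: [0.002, 0.193, 0.981, 0.001]
contact_force: [-2.0, 0.4, 5.3]
width: 0.0549
gripper_force: 114.5
[0.50150037 0.11360626 0.08337833] [1.72292452e-03 1.92637895e-01 9.81268262e-01 5.19734886e-04] [ 8.73643635e-02  3.14576039e-01  1.85654559e+00  5.14360687e-05
  9.66872056e-01 -1.09576109e+00] [-2.00262645  0.42668662  5.30197895] [-0.03239612  0.1924306   0.07964728]
```

```bash
python3 -m handwheel '[[[0,0,-10],[0,0,0],1],[[0,0,-20],[0,0,0],1],[[0,0,-20],[0,0,0],1],[[0,0,-20],[0,0,0],1],[[0,0,0],[0,0,0],1],[[0,0,0],[0,0,0],1]]'
python3 - <<'E'
from h import *
w=vision.get_image("wrist"); cv2.imwrite("pics/w3.png",w); s=readout.get_state(); print(s["position"],s["contact_force"],s["moment"],s["gripper_force"])
E
```

```text
clock: 6.12
position: [0.4995, 0.1134, 0.1507]
ee_rot: [-0.001, 0.193, 0.981, -0.0]
contact_force: [-0.1, -0.0, -4.3]
width: 0.055
gripper_force: 116.8
[0.49932782 0.11340213 0.15040229] [ 0.59493346  0.22095028 -5.04097154] [ 0.06999798  0.01357342 -0.01341081] 116.84462372213602
```

View pics/w3.png

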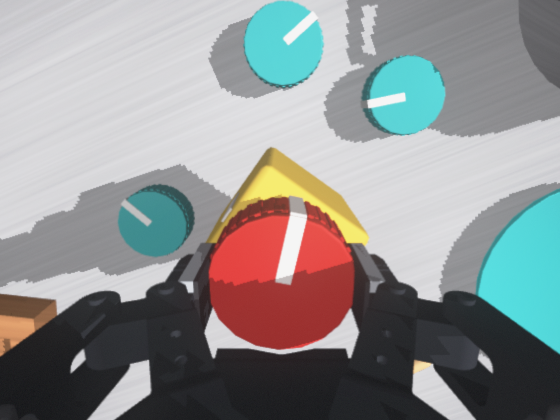

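The jar hangs from the lid, which is level and held at about (282,270), with its mark near (293,240) and the jar's shoulder corners at (270,155) and (365,238). I'll measure how the jar sits in the hand.

```bash
cat > held.py <<'E'
from h import *
from scipy.optimize import least_squares
def lidfit(w,c,zt,g,col="r"):
    hsv=cv2.cvtColor(w,cv2.COLOR_BGR2HSV); roi=np.zeros(w.shape[:2],bool); roi[170:352,200:365]=1
    red=((hsv[...,0]<8)|(hsv[...,0]>172))&(hsv[...,1]>130)&roi
    wh=(hsv[...,1]<90)&(hsv[...,2]>130)
    hull=cv2.convexHull(max(cv2.findContours(red.astype(np.uint8),0,1)[0],key=cv2.contourArea))[:,0]
    hull=np.array([h for h in hull if h[1]<345 and 212<h[0]<352])
    a=np.linspace(0,2*np.pi,60,False)
    def sil(p): return cv2.convexHull(proj(c,[[p[0]+.029*np.cos(t),p[1]+.029*np.sin(t),z] for z in(zt-.026,zt) for t in a]).astype(np.float32))
    s=least_squares(lambda p:[cv2.pointPolygonTest(sil(p),(float(x),float(y)),True) for x,y in hull],g,diff_step=1e-3,loss="soft_l1")
    poly=np.zeros(w.shape[:2],np.uint8); cv2.fillPoly(poly,[sil(s.x).astype(int)],1)
    ys,xs=np.nonzero(wh&(poly>0)&roi); d=unproj(c,np.c_[xs,ys],zt)[:,:2]-s.x; r=np.hypot(*d.T); d=d[(r>.004)&(r<.026)]
    return s.x,np.degrees(np.arctan2(*d.mean(0)[::-1])),len(d),np.sqrt(np.mean(s.fun**2))
def edge(w,c,px,z):
    px=np.array(px,float);pts=[];n=np.array([px[1,1]-px[0,1],-(px[1,0]-px[0,0])]);n/=np.linalg.norm(n)
    for k in np.linspace(.1,.9,40):
        q=px[0]*(1-k)+px[1]*k; t=np.arange(-4,4.01,.25); s=(q+t[:,None]*n).astype(np.float32)
        v=cv2.remap(w[...,2].astype(np.float32),s[:,0:1],s[:,1:],1)[:,0]
        g=np.abs(np.gradient(v)); pts.append(q+n*t[np.argmax(g)])
    P=unproj(c,pts,z)[:,:2]; m=np.median(P,0); v=cv2.fitLine(P.astype(np.float32),cv2.DIST_HUBER,0,1e-4,1e-4).ravel()
    return v[2:],np.degrees(np.arctan2(v[1],v[0]))%90
E
python3 - <<'E'
from held import *
w=cv2.imread("pics/w3.png"); c=cam("wrist"); s=readout.get_state(); p=s["position"]
q=s["ee_rot"];M=R.from_quat(np.r_[q[1:],q[0]]).as_matrix()
L=lidfit(w,c,p[2]+.0246,p[:2]); print(L, "in tool mm",(M.T[:2,:2]@(L[0]-p[:2])*1e3), "yaw tool x",np.degrees(np.arctan2(M[1,0],M[0,0])))
m,y=edge(w,c,[[273,158],[360,230]],p[2]-.0054); print(m,y); n=np.array([-np.sin(np.radians(y)),np.cos(np.radians(y))]); print("dist",(m-L[0])@n)
E
```

```text
(array([0.49947813, 0.11403896]), np.float64(144.32539443466416), 971, np.float64(1.61157865131347)) in tool mm [0.1016657  0.64638892] yaw tool x 157.78180308989997
[0.4797421  0.13899939] 31.099264
dist 0.03156704783103169
```

```bash
python3 -m handwheel '[[[-12,-20,0],[0,0,0],1],[[-24,-41,0],[0,0,0],1],[[-24,-41,0],[0,0,0],1],[[-24,-41,0],[0,0,0],1],[[-24,-41,0],[0,0,0],1],[[-24,-41,0],[0,0,0],1],[[-22,-40,0],[0,0,0],1],[[-12,-20,0],[0,0,0],1],[[0,0,0],[0,0,1],1],[[0,0,0],[0,0,1],1],[[0,0,0],[0,0,1],1],[[0,0,0],[0,0,1],1],[[0,0,0],[0,0,1],1],[[0,0,0],[0,0,1],1],[[0,0,0],[0,0,1],1],[[0,0,0],[0,0,1],1],[[0,0,0],[0,0,1],1],[[0,0,0],[0,0,1],1]]'
python3 -m handwheel '[[[0,0,0],[0,0,0],1],[[0,0,0],[0,0,0],1]]' >/dev/null
cat > err.py <<'E'
from held import *
s=readout.get_state();p=s["position"];q=s['ee_rot'];M=R.from_quat(np.r_[q[1:],q[0]]).as_matrix()
print("clock",s["clock"],p.round(4),"q6",s["qpos"][5].round(3),"toolx yaw",np.degrees(np.arctan2(M[1,0],M[0,0])).round(2),"tilt",M[:2,2].round(4),"to block(tool mm)",(M.T@(np.array([.5455,-.2135,.0894])-p)*1e3).round(1),"F",s["contact_force"].round(1),"M",s["moment"].round(2),s["width"].round(4))
E
python3 err.py
python3 - <<'E'
from held import *
c=cam("wrist");w=vision.get_image("wrist");cv2.imwrite("pics/w4.png",w);p=readout.get_state()["position"]
print(lidfit(w,c,p[2]+.0246,p[:2])[:2]); print(edge(w,c,[[273,158],[360,230]],p[2]-.0054))
E
```

```text
clock: 8.43
position: [0.5456, -0.2119, 0.1503]
ee_rot: [-0.001, 0.659, 0.753, 0.0]
contact_force: [0.5, 0.2, -4.0]
width: 0.055
gripper_force: 117.2
(array([ 0.54620375, -0.21150586]), np.float64(85.58382645188674))
(array([ 0.55757046, -0.18207005], dtype=float32), np.float32(61.217182))Traceback (most recent call last):
  File "err.py", line 3, in <module>
    print("clock",s["clock"],p.round(4),"q6",s["qpos"][5].round(3),"toolx yaw",np.degrees(np.arctan2(M[1,0],M[0,0])).round(2),"tilt",M[:2,2].round(4),"to block(tool mm)",(M.T@(np.array([.5455,-.2135,.0894])-p)*1e3).round(1),"F",s["contact_force"].round(1),"M",s["moment"].round(2),s["width"].round(4))
                                                                                                                                                                                                                                                                                         ^^^^^^^^^^^^^^^^
AttributeError: 'float' object has no attribute 'round'
```

View pics/w4.png

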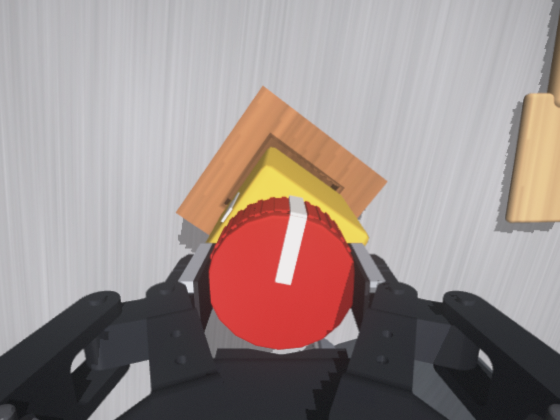

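The lid is held level over the block, with jar and block aligned in yaw. Block corners are visible at (264,86), (386,181) and (178,211). A quick re-check of the block position from this view:

```bash
sed -i 's/s\["width"\].round(4)/s["width"]/' err.py; python3 err.py; python3 - <<'E'
from held import *
c=cam("wrist");w=cv2.imread("pics/w4.png")
print(unproj(c,[[264,86],[386,181],[178,211]],.032))
for px in([[266,89],[384,181]],[[262,89],[180,208]]):
    m,y=edge(w,c,px,.032); n=np.array([-np.sin(np.radians(y)),np.cos(np.radians(y))]); t=np.array([n[1],-n[0]]); d=m-[.5455,-.2135]; print(y,d@n*1e3,d@t*1e3)
E
```

```text
clock 8.725 [ 0.546  -0.2127  0.1509] q6 -0.628 toolx yaw 97.86 tilt [-0.0006  0.0006] to block(tool mm) [-0.7 -0.6 61.5] F [ 0.5  0.5 -4.3] M [ 0.02  0.04 -0.01] 0.05506478016169272
[[ 0.52282614 -0.13283202  0.032     ]
 [ 0.62560687 -0.18958319  0.032     ]
 [ 0.46673718 -0.23612292  0.032     ]]
61.502678 2.0508873815138586 59.9046183976439
61.73484 56.62327240719746 0.25488392479769256
```

```bash
python3 -m handwheel '[[[-0.3,-0.3,15],[0,0,0],1],[[0,0,15],[0,0,0],1],[[0,0,6],[0,0,0],1],[[0,0,5],[0,0,0],1],[[0,0,5],[0,0,0],1],[[0,0,0],[0,0,0],1]]'; python3 err.py
```

```text
clock: 9.48
position: [0.5458, -0.2134, 0.105]
ee_rot: [-0.0, 0.657, 0.753, -0.0]
contact_force: [-1.0, -1.0, -4.4]
width: 0.0553
gripper_force: 117.4
clock 9.475 [ 0.5458 -0.2134  0.105 ] q6 -0.627 toolx yaw 97.78 tilt [-0.0005  0.0004] to block(tool mm) [-0.1 -0.3 15.6] F [-1.  -1.  -4.4] M [-0.03  0.02 -0.04] 0.055284215423556625
```

The jar is already 10 mm into the pocket with almost no side force, so I'll continue down.

```bash
python3 -m handwheel '[[[0,0,5],[0,0,0],1],[[0,0,5],[0,0,0],1],[[0,0,3],[0,0,0],1],[[0,0,2],[0,0,0],1],[[0,0,1],[0,0,0],1],[[0,0,0],[0,0,0],1]]'; python3 err.py
```

```text
clock: 10.22
position: [0.5459, -0.2134, 0.0897]
ee_rot: [0.0, 0.657, 0.753, 0.0]
contact_force: [-0.1, 1.3, -1.3]
width: 0.0549
gripper_force: 117.7
clock 10.225 [ 0.5459 -0.2134  0.0897] q6 -0.627 toolx yaw 97.78 tilt [0.0003 0.0001] to block(tool mm) [-0.1 -0.5  0.3] F [-0.1  1.3 -1.3] M [ 0.12  0.15 -0.06] 0.05493169570510216
```

```bash
python3 -m handwheel '[[[0,0,0.7],[0,0,0],1],[[0,0,0.7],[0,0,0],1],[[0,0,0],[0,0,0],1]]'; python3 err.py
```

```text
clock: 10.6
position: [0.546, -0.2134, 0.0895]
ee_rot: [0.0, 0.657, 0.753, 0.0]
contact_force: [-3.4, 2.4, 7.7]
width: 0.0548
gripper_force: 118.5
clock 10.6 [ 0.546  -0.2134  0.0895] q6 -0.627 toolx yaw 97.78 tilt [ 0.0009 -0.0002] to block(tool mm) [-0.1 -0.5  0.1] F [-3.4  2.4  7.7] M [0.38 0.54 0.01] 0.054848644623772085
```

The jar is fully home: z matches with about 8–12 N of push. I'll unscrew the first 60° now, rising with the thread.

```bash
python3 -m handwheel '[[[0,0,-0.1],[0,0,-0.6],1],[[0,0,-0.1],[0,0,-0.6],1],[[0,0,-0.1],[0,0,-0.6],1],[[0,0,-0.1],[0,0,-0.6],1],[[0,0,-0.1],[0,0,-0.6],1],[[0,0,-0.1],[0,0,-0.6],1],[[0,0,-0.1],[0,0,-0.6],1],[[0,0,-0.1],[0,0,-0.6],1],[[0,0,-0.1],[0,0,-0.6],1],[[0,0,-0.1],[0,0,-0.6],1],[[0,0,-0.1],[0,0,-0.6],1],[[0,0,-0.1],[0,0,-0.6],1],[[0,0,-0.1],[0,0,-0.6],1],[[0,0,-0.1],[0,0,-0.6],1],[[0,0,-0.1],[0,0,-0.6],1],[[0,0,-0.1],[0,0,-0.6],1],[[0,0,0],[0,0,0],1],[[0,0,0],[0,0,0],1]]'; python3 err.py
python3 - <<'E'
from held import *
c=cam("wrist");w=vision.get_image("wrist");cv2.imwrite("pics/w5.png",w);p=readout.get_state()["position"]
print(lidfit(w,c,p[2]+.0246,p[:2])[:2])
E
```

```text
clock: 12.85
position: [0.5467, -0.214, 0.091]
ee_rot: [0.001, 0.213, 0.977, -0.0]
contact_force: [-2.4, 0.5, 5.0]
width: 0.0552
gripper_force: 118.4
clock 12.85 [ 0.5467 -0.214   0.091 ] q6 -1.633 toolx yaw 155.39 tilt [ 0.0023 -0.0015] to block(tool mm) [ 1.3 -0.   1.6] F [-2.4  0.5  5. ] M [0.14 0.36 0.04] 0.055164062004346495
(array([ 0.54694439, -0.21314284]), np.float64(143.21751249866213))
```

View pics/w5.png

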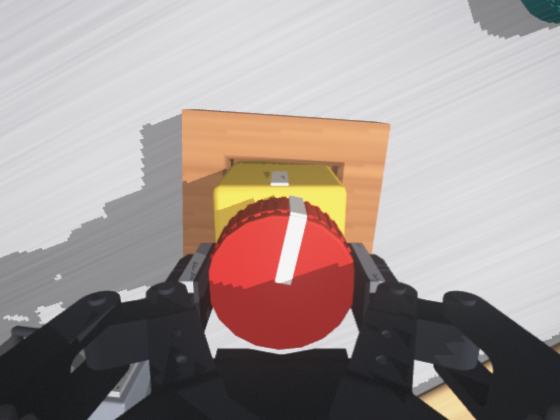

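This view shows the lid mark, top end near (297,205), and the jar's mark at (279,178) on its upper side. The shoulder edge lies along row ≈187. I'll measure the remaining angle.

```bash
cat > rem.py <<'E'
from held import *
def go(f):
    c=cam("wrist");w=cv2.imread(f);p=readout.get_state()["position"]
    L,a,_,_=lidfit(w,c,p[2]+.0246,p[:2])
    m,y=edge(w,c,[[226,186],[338,186]],.084); J=(y+ (90 if y<90 else 0)); J=y+90
    print("lid",L,a,"jar",J,"edge dist",(m-L)@[np.cos(np.radians(J)),np.sin(np.radians(J))])
    hsv=cv2.cvtColor(w,cv2.COLOR_BGR2HSV); q=(hsv[...,1]<70)&(hsv[...,2]>140); r=np.zeros_like(q); r[171:187,262:298]=1
    ys,xs=np.nonzero(q&r); print("mark px",len(xs),xs.mean(),ys.mean(),ys.min(),ys.max()); P=unproj(c,[[xs.mean(),ys.mean()]],.078)[0,:2]-[.5458,-.2134]; print("mark dir",np.degrees(np.arctan2(P[1],P[0])),np.hypot(*P))
    e,f2=np.radians(a),np.radians(J)
    print("remaining",J-a)
go("pics/w5.png")
E
python3 rem.py; python3 - <<'E'
import cv2
w=cv2.imread("pics/w5.png")
for x in(235,255,310,330): print(x,[int(v) for v in w[155:200,x,2]])
E
```

```text
lid [ 0.54694049 -0.21317463] 143.20886153286065 jar 154.87663 edge dist 0.032542896348200054
mark px 229 279.10480349344977 178.55458515283843 171 185
mark dir 155.79732730758036 0.033347915895694163
remaining 11.667771157569035
235 [217, 200, 184, 169, 159, 159, 156, 147, 132, 136, 146, 150, 149, 150, 149, 149, 151, 151, 151, 151, 151, 151, 152, 153, 153, 152, 152, 153, 155, 166, 193, 217, 233, 241, 242, 244, 245, 245, 246, 246, 246, 246, 246, 246, 246]
255 [224, 215, 193, 176, 162, 149, 126, 119, 128, 145, 150, 150, 151, 151, 151, 151, 151, 153, 152, 153, 153, 152, 152, 153, 154, 154, 155, 155, 156, 166, 192, 218, 235, 242, 244, 244, 245, 246, 246, 246, 246, 246, 246, 246, 246]
310 [226, 225, 224, 222, 214, 180, 157, 152, 148, 143, 152, 152, 155, 154, 155, 155, 155, 154, 155, 156, 155, 157, 157, 158, 158, 157, 158, 158, 158, 168, 194, 222, 238, 244, 245, 246, 246, 246, 246, 246, 246, 246, 246, 246, 246]
330 [227, 226, 225, 222, 221, 216, 194, 157, 150, 151, 155, 162, 168, 176, 185, 188, 181, 170, 162, 158, 157, 157, 157, 158, 158, 159, 159, 159, 160, 168, 197, 224, 239, 245, 245, 246, 246, 246, 246, 246, 246, 246, 246, 246, 246]
```

```bash
python3 -m handwheel '[[[0,0,-0.1],[0,0,-0.5],1],[[0,0,-0.1],[0,0,-0.5],1],[[0,0,-0.1],[0,0,-0.5],1],[[0,0,-0.1],[0,0,-0.4],1],[[0,0,0],[0,0,0],1],[[0,0,0],[0,0,0],1]]'; python3 err.py
python3 - <<'E'
from held import *
cv2.imwrite("pics/w6.png",vision.get_image("wrist"))
w=cv2.imread("pics/w6.png")
for x in(235,255,310,330): print(x,150+int(np.argmax(np.abs(np.diff(w[168:210,x,2].astype(float))))+18))
E
sed -i 's/go("pics\/w5.png")/import sys; go(sys.argv[1])/' rem.py; python3 rem.py pics/w6.png
```

```text
clock: 13.65
position: [0.5466, -0.214, 0.091]
ee_rot: [0.001, 0.115, 0.993, -0.001]
contact_force: [-3.0, 1.3, 5.9]
width: 0.055
gripper_force: 118.4
clock 13.65 [ 0.5466 -0.214   0.091 ] q6 -1.831 toolx yaw 166.75 tilt [ 0.0019 -0.0013] to block(tool mm) [1.2 0.2 1.6] F [-3.   1.3  5.9] M [0.08 0.31 0.04] 0.05501530377724131
235 174
255 202
310 204
330 169
lid [ 0.54674546 -0.21317004] 153.96546120868697 jar 163.33572 edge dist 0.03277765131695031
mark px 175 290.64 179.06857142857143 171 186
mark dir 158.2514514677045 0.03346299345450698
remaining 9.37026266826615
```

```bash
cat > rem2.py <<'E'
from held import *; import sys
c=cam("wrist");w=cv2.imread(sys.argv[1]);p=readout.get_state()["position"]
L,a,_,rm=lidfit(w,c,p[2]+.0246,p[:2]); J=154.9; B=np.array([.5460,-.2134])
for _ in range(3):
    u=np.array([np.cos(np.radians(J)),np.sin(np.radians(J))]);v=np.array([-u[1],u[0]])
    px=proj(c,[[*(B+.0322*u+.024*v),.084],[*(B+.0322*u-.024*v),.084]])
    m,y=edge(w,c,px,.084); J=y+90
mt=proj(c,[[*(B+.032*u),.079]])[0]
hsv=cv2.cvtColor(w,cv2.COLOR_BGR2HSV); q=(hsv[...,1]<70)&(hsv[...,2]>140); r=np.zeros_like(q); x,yy=mt.astype(int); r[yy-12:yy+9,x-16:x+17]=1
n,lab,st,ce=cv2.connectedComponentsWithStats((q&r).astype(np.uint8)); i=1+np.argmax(st[1:,4]); P=unproj(c,[ce[i]],.079)[0,:2]
print("edge px",px.round(),"lid",L,a,"jar",J,"markdir",np.degrees(np.arctan2(*(P-B)[::-1])),st[i],"remaining",J-a)
E
python3 rem2.py pics/w6.png
```

```text
edge px [[241. 175.]
 [347. 196.]] lid [ 0.54674546 -0.21317004] 153.96546120868697 jar 155.10864 markdir 157.21935161727572 [284 171  18  17 214] remaining 1.1431813694380253
```

The marks are aligned to about 1° (lid 154°, jar 155°), so the threads should be free. I'll lift gently and check the force.

```bash
python3 -m handwheel '[[[0,0,-1],[0,0,0],1],[[0,0,-1],[0,0,0],1],[[0,0,-1],[0,0,0],1],[[0,0,-1],[0,0,0],1],[[0,0,0],[0,0,0],1],[[0,0,0],[0,0,0],1]]'; python3 err.py
python3 - <<'E'
from held import *
cv2.imwrite("pics/w7.png",vision.get_image("wrist"))
E
python3 rem2.py pics/w7.png
```

```text
clock: 14.45
position: [0.5459, -0.2134, 0.0938]
ee_rot: [-0.0, 0.115, 0.993, 0.0]
contact_force: [0.2, -0.8, -1.1]
width: 0.055
gripper_force: 118.1
clock 14.45 [ 0.5459 -0.2134  0.0938] q6 -1.832 toolx yaw 166.78 tilt [-0.      0.0001] to block(tool mm) [ 0.4 -0.2  4.4] F [ 0.2 -0.8 -1.1] M [-0.01 -0.    0.02] 0.05496748991432383
edge px [[241. 176.]
 [345. 196.]] lid [ 0.54605672 -0.21266458] 154.06488804373424 jar 155.38092 markdir 157.07442206418037 [284 172  17  17 212] remaining 1.3160323664220073
```

The load is about 1 N, so only the lid is being carried and it is free. I'll lift to the final height.

```bash
python3 -m handwheel '[[[0,0,-2],[0,0,0],1],[[0,0,-3],[0,0,0],1],[[0,0,-3],[0,0,0],1],[[0,0,-4],[0,0,0],1],[[0,0,-4],[0,0,0],1],[[0,0,-4],[0,0,0],1],[[0,0,-3],[0,0,0],1],[[0,0,-1],[0,0,0],1],[[0,0,0],[0,0,0],1],[[0,0,0],[0,0,0],1],[[0,0,0],[0,0,0],1]]'; python3 err.py
python3 - <<'E'
from held import *
c=cam("wrist");w=vision.get_image("wrist");p=readout.get_state()["position"];print(lidfit(w,c,p[2]+.0246,p[:2]))
cv2.imwrite("pics/w8.png",w);cv2.imwrite("pics/s8.png",vision.get_image("scene"))
# jar in the scene view: yellow pixels vs. predicted home jar silhouette
s=cv2.imread("pics/s8.png");hsv=cv2.cvtColor(s,cv2.COLOR_BGR2HSV);k=cam("scene")
y=(hsv[...,0]>18)&(hsv[...,0]<34)&(hsv[...,1]>110); y[:,220:]=0; y[:200]=0
ys,xs=np.nonzero(y); print("yellow",len(xs),xs.min(),xs.max(),ys.min(),ys.max())
B=np.array([.5458,-.2134]);t=np.radians(155)+np.pi/4+np.pi/2*np.arange(4)
for z in(.032,.084): print(z,proj(k,[[B[0]+.0438*np.cos(u),B[1]+.0438*np.sin(u),z] for u in t]).round(1).tolist())
rd=((hsv[...,0]<8)|(hsv[...,0]>172))&(hsv[...,1]>130); rd[:,220:]=0; rd[330:]=0; ys,xs=np.nonzero(rd); print("red",len(xs),xs.min(),xs.max(),ys.min(),ys.max())
P=proj(k,[[B[0]+.029*np.cos(u),B[1]+.029*np.sin(u),z] for z in (.1162+.008,.1162+.034) for u in np.linspace(0,6.28,60)]); print("red pred",P.min(0),P.max(0))
E
```

```text
clock: 15.88
position: [0.5459, -0.2134, 0.1177]
ee_rot: [-0.0, 0.115, 0.993, 0.0]
contact_force: [-0.1, 0.2, -1.3]
width: 0.0548
gripper_force: 118.1
clock 15.875 [ 0.5459 -0.2134  0.1177] q6 -1.832 toolx yaw 166.78 tilt [-0.0002  0.0002] to block(tool mm) [ 0.3 -0.2 28.3] F [-0.1  0.2 -1.3] M [-0.04  0.01 -0.02] 0.054817254610536895
(array([ 0.54575779, -0.21254221]), np.float64(153.90640271583342), 969, np.float64(1.67589464388699))
yellow 1757 118 162 264 317
0.032 [[124.8, 291.6], [124.9, 316.3], [163.1, 306.9], [160.4, 283.5]]
0.084 [[118.0, 269.5], [117.7, 293.4], [157.6, 284.3], [155.2, 261.5]]
red 955 112 151 239 272
red pred [109.42465536 234.78677124] [150.68979282 269.83192293]
```

The jar's silhouette matches the fully home pose. The lid is level, with its lower edge about 14 mm above the mouth.

```bash
python3 -c "
from rig import manip; print(manip.sign_off())"
```

```text
the job is handed in; nothing more can be done
None
```

I handed the job in at about 16 s: the jar is fully home in the block, and the lid was unscrewed to within about 1–2° of the jar's mark, then lifted straight up; it is still gripped, level and centred about 14 mm above the mouth. No verdict came back from the hand-in.

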